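Sort the tagged table markers into their trays

ROBOT

A 6-joint arm with a two-finger parallel gripper is mounted at the origin on a cart in front of the work surface, level with it; the furniture and walls round the work are solid. World frame = base frame: x ahead of the robot, y to its left, z up, the work surface at z = 0. Lengths are in m, angles in rad, forces in N, time in s.
With the tool pointing down it reaches from about 0.25 to 0.725 m from the base axis. Payload 9.7 kg.
Tool frame: the origin (TCP) lies at the very end of the fingers, on their centre line; the grasp point (between the pads) lies 19 mm behind it; z points along the fingers, y is the line along which they close (so a half turn about z gives the same grasp; the last joint's range is limited). The gripper opens to 85 mm and grips with 20 to 120 N. Pads are 22 mm wide; open, the fingers measure 114 mm over their backs; the gripper's body (76 mm by 85 mm) begins 54 mm behind the grasp point. The pads swing forward as they close: fully open they stand 13 mm farther back than shut.
Start: joints at [1.297, 0.087, 0.176, 1.66, 0, 1.571], TCP at [0.149, 0.53, 0.231] pointing down, gripper open.
Joint ranges: [-3.13, 3.13], [-0.85, 1.81], [-1.15, 1.24], [-2.2, 2.28], [-1.44, 1.52], [-3.14, 3.14]. Speed limits (rad/s): [2.22, 2.22, 2.57, 3.14, 3.14, 3.14].

INTERFACE

Orientations are given as a unit quaternion [w, x, y, z].
In Python, from cell import manip gives the robot as it stands. The module is installed in compiled form; this text tells all that it offers.
- The arm moves only by the shell command python3 -m creep 'ROWS' [OPENING]. ROWS is text: rows parted by semicolons, each of 4 numbers parted by spaces: the shift along the tool's x, y, z in m, then the turn about the tool's z in rad. In form: tx ty tz turn; .... A call has 1 to 5 rows; each row is the pose to reach, as a shift and turn from the pose commanded when the call began, along the tool's axes at that moment; what a row does not reach only later rows make up. A row lasts 1/8 s, in which the tool goes at most 62.5 mm and 10.7 degrees, less where a joint would pass 70% of its speed; a pose out of reach is approached as far as the arm can. A call with a gripper value outside its range is refused whole. OPENING is the closure, from 0 (fully open) to 1 (shut), set as the call begins (- or left out, the last holds). The fingers move at their own pace and stop on an object; the grip force is fixed at half the most. Time passes only in rows, so rows that repeat a pose let the fingers close. It gives the time, the measured TCP pose, the force, the opening and the grip force at its end, in the units of the state.
- manip.get_state(): the state, without advancing time (a new reading comes with each control period).
- manip.camera(name): name is "side" or "top"; returns (picture, depth): 384x512x3 uint8, blue, green, red; 384x512 float32, m along the optical axis (not along the pixel's ray), 0 where there is no reading.
- manip.camera_model(name): a dict with "fx", "fy", "cx", "cy" (pixels), "distortion" ([k1, k2, p1, p2, k3] as OpenCV has them; the pictures are not rectified), "R" (3x3) and "t" (3): a world point X has camera coordinates R X + t. Camera axes: x right, y down, z forward; pixel columns grow to the right and rows downward; lengths in m; the calibration is good to about 2 mm. A picture is of the moment at which its call begins. camera_model takes no time and is no camera call.
- manip.job_done(): hands the job in; it is judged then, once.
The state is a dict: "t": time; "q": joint angles; "joint_velocities": joint speeds; "effort": joint torques, N m; "tcp_pos": TCP position; "tool_rot": TCP orientation; "wrist_force": force on the tool from outside, world axes, zero at the start; "torque": the same for the moment, N m; "opening": finger opening in m; "grasp_force": force on a finger pad.
Only numpy, scipy, OpenCV 4.12 (cv2) and the standard library are available. Lean on these libraries where they do the work, as an engineer would, in place of code of your own. Each camera call takes 0.05 s, during which the arm holds its last target. There are 200 camera calls.

TASK

Sort the two tagged wooden table markers from the slanted drying rack: lay each one face up in the tray that carries the same steel tag (the round disc means back in service, the straight bar means to be repaired), setting it down gently rather than letting it drop or flop, and press it down level until the tray's stiff lift plate is fully home. Leave the plain marker in the rack and the cup and timer where they stand.

Things in the scene. Friction and masses are not known exactly. Their poses are not given: they have to be found in the camera images.
- rack: Fixed steel-rod drying rack, 430 mm wide (y). Origin on the counter under the middle rest, x to its back. Three dark wooden rests (24 mm wide rails) at y = -125, 0, 125 mm slope 35 degrees, rising to the back; an 8 mm thick lip at the lower end stands 12 mm above the rail. A board shelf with jars roofs the back half: underside 236 mm up, front edge at x = +5 mm.
- tray_round: Fixed wooden tray; a round dark steel disc (26 mm) on its front tab at x = -78 mm. Origin on the counter under the nest's centre. Nest 106 (x) x 66 (y) mm, guides 6 mm thick, tops 22 mm up: walls at both x ends, and on the y sides only 18 mm at each end (70 mm gap for fingers). Base 84 mm wide, top at 6 mm; lift plate 78 x 40 mm, top at 16 mm when up, 8 mm when home.
- tray_bar: Fixed wooden tray, the same as tray_round in every size, but the front tab carries a straight dark steel bar (42 x 10 mm, along y).
- lift_round (a joint): Stiff lift plate of tray_round: 0 = up, 0.008 m = fully home. About 4 N pushes it down; it stays where it is left.
- lift_bar (a joint): Stiff lift plate of tray_bar: the same.
- marker_round: Light wooden table marker, block 100 (x) x 60 (y) x 16 (z) mm, 90 g, a flush round dark steel disc 26 mm across on its face, 28 mm from centre towards -x. Origin at the centre of its underside, z out of the marked face. Starts face up on one of the rack's sloping rests, x up the slope, its long edges overhanging the rail by 18 mm each side.
- marker_bar: The same table marker, but with a flush straight dark steel bar 42 x 10 mm (along y) on its face, 28 mm from centre towards -x.
- marker_plain: The same table marker without any tag; it lies on the remaining rest and stays there.
- flour_cup_front: Bystander: loose small steel cup of flour, 71 mm wide, 42 mm high, between the trays. Origin at the centre of its underside.
- dial_timer: Bystander: loose round kitchen timer with a red dial, 66 mm wide, 55 mm high, on the left. Origin at the centre of its underside.
There are look-alikes about, which are no part of the job. What is shaped like the marker_bar but orange is not meant.

How it is judged:
By the outcome, as a careful person would: the job done as asked, in the order asked, and still so for the second after the job is handed in, with the robot touching nothing.
It also fails if it takes over 64 s, if anything falls off the work surface, if the arm or the gripper's body presses on something with over 40 N, if the wrist force passes 120 N, or if a joint passes its speed limit or range.

## Working session

There is one attempt and no reset: what is moved stays moved. The work goes in short steps, Python scripts to look and compute and a shell command to move; the robot and the scene stay as the last step left them, time stands still between calls to the robot, and variables do not carry over. Pictures are saved under pics/ and viewed, at most 10 in all, crops included, and the job is handed in when it is done.

```bash
mkdir -p pics; python3 - <<'E'
from cell import manip
import cv2,numpy as np
for n in("top","side"):
    p,d=manip.camera(n); cv2.imwrite(f"pics/{n}0.png",p); np.savez(f"{n}0.npz",p=p,d=d)
    m=manip.camera_model(n); print(n,{k:np.round(v,4).tolist() for k,v in m.items()})
    print("cam at",-np.array(m["R"]).T@m["t"])
s=manip.get_state(); print(s)
E
```

```text
top {'fx': 370.2601, 'fy': 370.2601, 'cx': 257.9442, 'cy': 193.8319, 'distortion': [0.0014, 0.0, 0.0, 0.0, 0.0], 'R': [[0.0163, -0.9995, -0.0257], [-0.9856, -0.0118, -0.1687], [0.1683, 0.0281, -0.9853]], 't': [0.1034, 0.5676, 0.8265]}
cam at [0.41855871 0.08682672 0.91276084]
side {'fx': 459.8873, 'fy': 459.8873, 'cx': 260.6982, 'cy': 193.4568, 'distortion': [-0.0755, 0.0, 0.0, 0.0, 0.0], 'R': [[0.9955, -0.0938, 0.0116], [-0.0488, -0.6157, -0.7865], [0.081, 0.7824, -0.6175]], 't': [-0.5618, 0.156, 0.9454]}
cam at [ 0.49040299 -0.69635467  0.71300194]
{'t': 0.1, 'q': array([ 1.29701194e+00,  8.73894978e-02,  1.75214323e-01,  1.65978409e+00,
       -4.05350765e-05,  1.57077481e+00]), 'joint_velocities': array([-0.00076572, -0.0013936 ,  0.00074127,  0.00040847, -0.00063646,
        0.00093955]), 'effort': array([ 3.96957903e-04, -5.21561873e+01,  4.65654051e+01,  1.60446041e-02,
       -1.12783229e-05,  7.14502249e-06]), 'tcp_pos': array([0.14866441, 0.52931978, 0.23066301]), 'tool_rot': array([-5.92782302e-05,  1.36454354e-01,  9.90646189e-01, -5.78792579e-04]), 'wrist_force': array([-0.3569504 ,  0.75772981,  0.34439697]), 'torque': array([-0.02489071,  0.00727456,  0.03922705]), 'grasp_force': 0.0, 'opening': 0.0855956694481446}
```

View pics/top0.png

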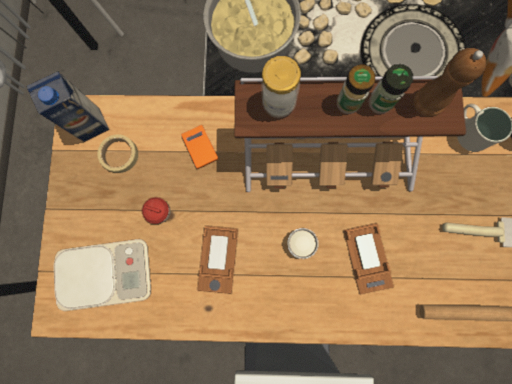

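View pics/side0.png

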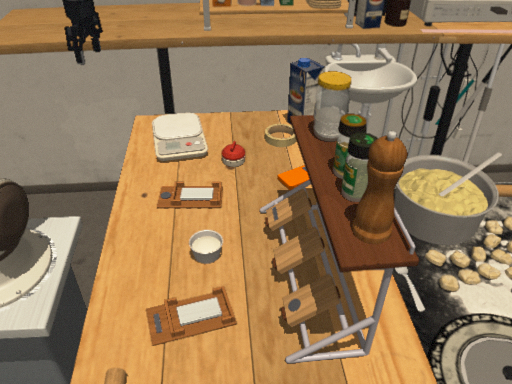

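The top view shows three rack markers: bar tag at px (279,178), plain at (332,165), round disc at (386,176). The orange block at (199,146) is the look-alike. The trays are round at (218,258) with its tag at (215,284), and bar at (368,256) with its tag at (374,285). The cup is at (301,243) and the timer at (155,210). I'll confirm the tags in a crop and measure.

```bash
cat > h.py <<'E'
import cv2,numpy as np
from cell import manip
def ray(n,uv):
    m=manip.camera_model(n);K=np.array([[m["fx"],0,m["cx"]],[0,m["fy"],m["cy"]],[0,0,1]])
    p=cv2.undistortPoints(np.array(uv,float).reshape(-1,1,2),K,np.array(m["distortion"])).reshape(-1,2)
    R=np.array(m["R"]);return -R.T@np.array(m["t"]),np.c_[p,np.ones(len(p))],R
def plane(n,uv,z):
    c,d,R=ray(n,uv);w=d@R;return c+w*((z-c[2])/w[:,2])[:,None]
def dep(n,uv,D):
    c,d,R=ray(n,uv);z=np.array([D[int(v),int(u)] for u,v in uv]);return c+(d*z[:,None])@R
E
python3 - <<'E'
from h import *
T=np.load("top0.npz");S=np.load("side0.npz");p=T["p"]
a=cv2.resize(p[130:205,225:435],None,fx=3.6,fy=3.6,interpolation=cv2.INTER_CUBIC)
b=cv2.resize(p[215:300,190:400],None,fx=3.6,fy=3.6,interpolation=cv2.INTER_CUBIC)
cv2.imwrite("pics/crop0.png",np.vstack([a,b]))
cv2.imwrite("pics/crop1.png",cv2.resize(S["p"][185:365,140:390],None,fx=3.2,fy=3.2,interpolation=cv2.INTER_CUBIC))
def rep(n,D,name,uv): print(name,n,np.round(dep(n,uv,D),4).tolist())
# dark bluish-grey tags: low saturation dark ; white plates
for n,A in(("top",T),("side",S)):
    hsv=cv2.cvtColor(A["p"],cv2.COLOR_BGR2HSV)
    box={"top":(190,140,400,300),"side":(140,180,330,350)}[n]
    for nm,mk in(("dark",((hsv[...,2]<125)&(A["p"][...,0].astype(int)>=A["p"][...,2].astype(int)-8))),("white",(hsv[...,2]>200)&(hsv[...,1]<40))):
        k,l,st,ce=cv2.connectedComponentsWithStats(mk.astype(np.uint8))
        for i in range(1,k):
            x,y,w,h,ar=st[i]
            if ar>20 and box[0]<ce[i][0]<box[2] and box[1]<ce[i][1]<box[3] and ar<1500:
                ys,xs=np.nonzero(l==i);P=dep(n,np.c_[xs,ys],A["d"])
                r=cv2.minAreaRect(np.c_[xs,ys].astype(np.float32))
                print(n,nm,np.round(ce[i],1),ar,np.round(np.median(P,0),4),np.round(r[1],1),round(r[2],1))
E
```

```text
top dark [249.9 149.8] 128 [0.6736 0.136  0.0727] [19. 27.] 0.0
top dark [306.6 145. ] 66 [ 0.6785 -0.002   0.0766] [ 2. 25.] 90.0
top dark [360.6 144.6] 57 [ 0.6805 -0.1251  0.0767] [ 2. 26.] 90.0
top dark [385.9 176.6] 58 [ 0.6084 -0.1871  0.0595] [7. 8.] 90.0
top dark [278.5 177.5] 32 [0.604  0.0634 0.0588] [ 1. 15.] 90.0
top dark [214.3 284.8] 66 [0.3513 0.2135 0.0086] [8.5 8.5] 45.0
top dark [375.  283.5] 50 [ 0.3617 -0.1673  0.0085] [ 3.1 16.3] 78.7
top white [303. 174.] 21 [0.6185 0.0034 0.0352] [20.  0.] 180.0
top white [367.5 250.9] 548 [ 0.4372 -0.1505  0.0156] [33.6 16.5] 75.3
top white [217.5 251.8] 501 [0.4291 0.207  0.0156] [15.9 32.1] 5.7
top white [305.9 243.4] 115 [ 0.4527 -0.0028  0.0334] [13.6 12.2] 36.9
side dark [297.9 188. ] 66 [0.6645 0.1328 0.0703] [ 4.7 29.7] 59.5
side dark [165.3 194.9] 36 [0.3468 0.2094 0.0084] [4. 8.] 90.0
side dark [275.  213.5] 26 [0.6003 0.0591 0.06  ] [11.   2.2] 78.7
side dark [326.1 263.8] 46 [ 0.6766 -0.1136  0.0763] [21.8  3.8] 71.6
side dark [294.  304.7] 93 [ 0.6051 -0.1903  0.0597] [ 8.5 12. ] 45.0
side dark [157.4 322.8] 72 [ 0.3579 -0.1713  0.0087] [17.4  4.1] 80.5
side white [196.7 192.5] 299 [0.426  0.2028 0.0153] [ 9. 31.] 90.0
side white [198.  310.5] 662 [ 0.4325 -0.1547  0.0161] [16.7 41.5] 76.0
```

View pics/crop0.png

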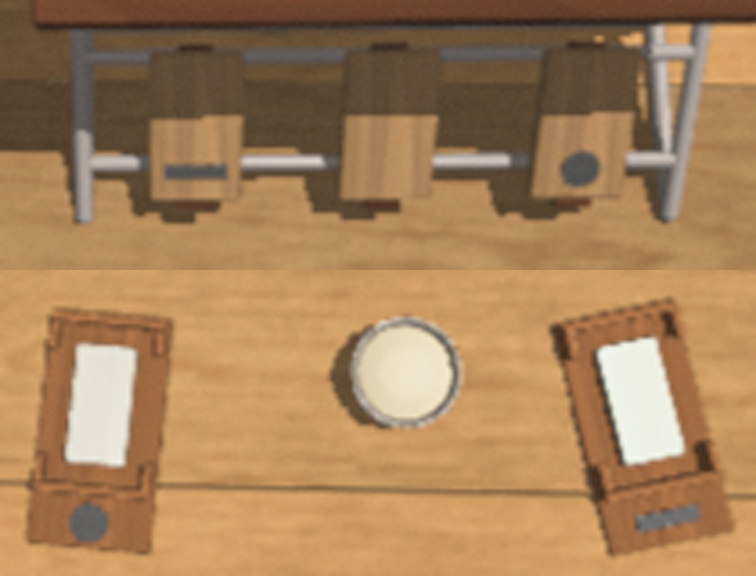

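View pics/crop1.png

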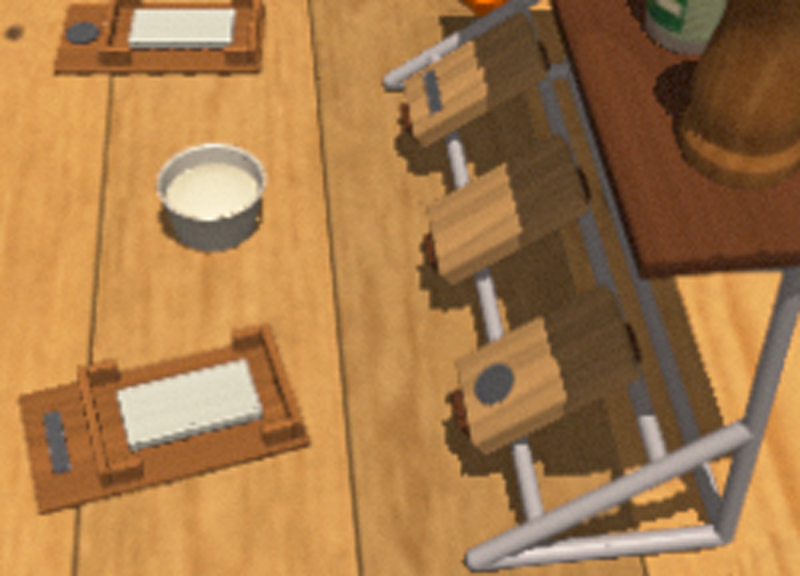

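Tags confirmed: bar on the left rest (crop (196,171)), disc on the right rest (580,168). I'll refine the rack and tray geometry next.

```bash
python3 - <<'E'
from h import *
T=np.load("top0.npz");S=np.load("side0.npz")
D=T["d"]
# world cloud
for n,A in(("top",T),("side",S)):
    v,u=np.mgrid[0:384,0:512];uv=np.c_[u.ravel(),v.ravel()]
    P=dep(n,uv,A["d"]).reshape(384,512,3);np.save(n+"P.npy",P)
    # marker faces: points in rack zone with z .04-.12
    for nm,y0 in(("bar",.061),("plain",-.064),("round",-.189)):
        M=(np.abs(P[...,1]-y0)<.036)&(P[...,0]>.57)&(P[...,0]<.68)&(P[...,2]>.047)&(P[...,2]<.125)&(A["d"]>0)
        Q=P[M]
        c=np.median(Q,0)
        for _ in range(5):
            e,V=np.linalg.eigh(np.cov((Q-c).T));nn=V[:,0]*np.sign(V[2,0]);r=(P[M]-c)@nn;Q=P[M][np.abs(r)<.003];c=Q.mean(0)
        print(n,nm,len(Q),"c",np.round(c,4),"n",np.round(nn,3),"ymin/max by x:")
        up=np.array([-nn[0]*nn[2],0,1-nn[2]**2]);
        for x0 in(.60,.625,.645):
            q=Q[np.abs(Q[:,0]-x0)<.004]
            if len(q):print("   x",x0,np.round([q[:,1].min(),q[:,1].max(),q[:,1].mean(),q[:,2].mean()],4))
        print("  xrange",np.round([Q[:,0].min(),Q[:,0].max(),Q[:,2].min(),Q[:,2].max()],4))
P=np.load("topP.npy")
sh=P[(P[...,2]>.22)&(P[...,2]<.27)&(P[...,0]>.55)&(P[...,0]<.75)]
print("shelf z",np.percentile(sh[:,2],[5,50,95]),"front x by y",[(y,round(np.percentile(sh[np.abs(sh[:,1]-y)<.02][:,0],1),4)) for y in(-.19,-.06,.06)])
for n,A in(("top",T),("side",S)):
    P=np.load(n+"P.npy")
    for nm,cx,cy in(("round",.425,.205),("bar",.434,-.153)):
        M=(np.hypot(P[...,0]-cx,P[...,1]-cy)<.13)&(P[...,2]>.004)&(P[...,2]<.03)&((np.abs(P[...,1]-cy)<.075))
        M=cv2.morphologyEx(M.astype(np.uint8),cv2.MORPH_OPEN,np.ones((3,3)))>0
        q=P[M][:,:2].astype(np.float32)
        r=cv2.minAreaRect(q*1000);print(n,"tray",nm,np.round(r[0],1),np.round(r[1],1),round(r[2],1))
        g=(np.hypot(P[...,0]-cx,P[...,1]-cy)<.09)&(P[...,2]>.0195)&(P[...,2]<.026)&(np.abs(P[...,1]-cy)<.06)
        r=cv2.minAreaRect(P[g][:,:2].astype(np.float32)*1000);print("   guides",g.sum(),np.round(r[0],1),np.round(r[1],1),round(r[2],1))
E
```

```text
top bar 973 c [0.631  0.0642 0.0764] n [-0.571 -0.009  0.821] ymin/max by x:
   x 0.6 [0.0358 0.0928 0.064  0.0548]
   x 0.625 [0.0345 0.0931 0.0637 0.0721]
   x 0.645 [0.0356 0.0932 0.0646 0.0861]
  xrange [0.5901 0.6705 0.0471 0.1041]
top plain 990 c [ 0.6331 -0.0603  0.0761] n [-0.572 -0.003  0.82 ] ymin/max by x:
   x 0.6 [-0.089  -0.0323 -0.0611  0.0526]
   x 0.625 [-0.0904 -0.0324 -0.0603  0.0701]
   x 0.645 [-0.0884 -0.031  -0.0604  0.0843]
  xrange [0.5914 0.6738 0.0471 0.1048]
top round 997 c [ 0.6357 -0.1849  0.0765] n [-0.567 -0.009  0.824] ymin/max by x:
   x 0.6 [-0.2158 -0.1568 -0.1854  0.0524]
   x 0.625 [-0.2155 -0.1562 -0.1857  0.0693]
   x 0.645 [-0.2142 -0.1566 -0.186   0.0832]
  xrange [0.5929 0.6754 0.0471 0.104 ]
side bar 786 c [0.6255 0.0574 0.0756] n [-0.568 -0.025  0.823] ymin/max by x:
   x 0.6 [0.0295 0.0884 0.0565 0.0584]
   x 0.625 [0.0292 0.0888 0.0576 0.0752]
   x 0.645 [0.0295 0.0928 0.0584 0.0892]
  xrange [0.5838 0.6666 0.0472 0.1034]
side plain 1042 c [ 0.628  -0.067   0.0757] n [-0.569 -0.023  0.822] ymin/max by x:
   x 0.6 [-0.0948 -0.0338 -0.0672
[... 223 characters left out ...]
   x 0.6 [-0.2209 -0.1596 -0.1918  0.0553]
   x 0.625 [-0.219  -0.1609 -0.1914  0.0723]
   x 0.645 [-0.2186 -0.1589 -0.1913  0.0863]
  xrange [0.5881 0.6716 0.0471 0.1039]
shelf z [0.24713005 0.24972091 0.26120834] front x by y [(-0.19, np.float64(0.6472)), (-0.06, np.float64(0.6448)), (0.06, np.float64(0.6426))]
top tray round [413.9 209.8] [ 83.5 156.3] 85.7
   guides 227 [430.1 208.2] [ 78.1 117.6] 85.7
top tray bar [ 422.3 -152.6] [156.1  83.8] 12.7
   guides 241 [ 438.2 -149.2] [117.7  78.4] 12.9
side tray round [408.7 203.9] [ 86.  154.1] 86.1
   guides 151 [424.  204.2] [ 81.6 118.1] 85.6
side tray bar [ 416.4 -157.3] [156.1  84.7] 13.5
   guides 332 [ 433.5 -153.8] [117.6  80.7] 12.4
```

```bash
cat >> h.py <<'E'
from scipy.spatial.transform import Rotation as Ro
def go(x,y,z,yaw):  # yaw = direction (deg) of the marker/tray x axis; tool x is opposite
    s=manip.get_state();w=s["tool_rot"];R=Ro.from_quat([w[1],w[2],w[3],w[0]]).as_matrix()
    d=R.T@(np.array([x,y,z])-s["tcp_pos"]);a=np.arctan2(-R[1,0],-R[0,0])
    t=-(np.radians(yaw)-a);t=(t+np.pi)%(2*np.pi)-np.pi
    print("t %.2f tcp %s yaw %.2f F %s open %.4f grip %.1f"%(s["t"],np.round(s["tcp_pos"],4),np.degrees(a),np.round(s["wrist_force"],1),s["opening"],s["grasp_force"]))
    print("  ->",np.round(d,4),"turn %.3f"%t)
E
python3 -m creep '-.497 -.472 0 -.29; -.497 -.472 0 -.29; -.497 -.472 0 -.29; -.497 -.472 0 -.29; -.497 -.472 0 -.29'
python3 -c "from h import *;go(.5,-.06,.23,1.1)"
```

```text
t: 0.72
tcp_pos: [0.309, 0.2596, 0.2311]
tool_rot: [0.0, -0.008, 1.0, 0.0]
wrist_force: [1.1, 0.9, 0.2]
opening: 0.0854
grasp_force: 0.0
t 0.72 tcp [0.309  0.2596 0.2311] yaw 0.96 F [1.1 0.9 0.2] open 0.0854 grip 0.0
  -> [-0.1856 -0.3228  0.0011] turn -0.002
```

```bash
python3 -m creep '-.186 -.323 0 0; -.186 -.323 0 0; -.186 -.323 0 0; -.186 -.323 0 0; -.186 -.323 0 0' >/dev/null
python3 -m creep '-.012 -.010 0 0; -.012 -.010 0 0; -.012 -.010 0 0'
python3 - <<'E'
from h import *
go(.5,-.06,.23,1.1)
s=manip.get_state()["tcp_pos"]
for n in("top","side"):
    p,d=manip.camera(n);cv2.imwrite(f"pics/{n}1.png",p);np.savez(f"{n}1.npz",p=p,d=d)
    v,u=np.mgrid[0:384,0:512];P=dep(n,np.c_[u.ravel(),v.ravel()],d).reshape(384,512,3)-s
    M=(d>0)&(np.hypot(P[...,0],P[...,1])<.09)&(P[...,2]>-.01)
    for a,b in((-.01,.03),(.03,.07),(.07,.09),(.09,.12),(.12,.16),(.16,.2),(.2,.3)):
        q=P[M&(P[...,2]>a)&(P[...,2]<b)]
        if len(q)>5:print(n,a,len(q),np.round(np.percentile(q,[1,99],0)*1000).tolist())
E
```

```text
t: 1.72
tcp_pos: [0.4804, -0.0156, 0.2313]
tool_rot: [-0.0, -0.009, 1.0, 0.0]
wrist_force: [0.4, -0.8, -0.1]
opening: 0.0855
grasp_force: 0.0
t 1.73 tcp [ 0.4804 -0.0156  0.2313] yaw 1.00 F [ 0.4 -0.8 -0.1] open 0.0855 grip 0.0
  -> [-0.0188 -0.0448  0.0013] turn -0.002
top 0.03 55 [[-12.0, 44.0, 39.0], [13.0, 74.0, 70.0]]
top 0.07 125 [[-15.0, 31.0, 71.0], [18.0, 75.0, 90.0]]
top 0.09 308 [[-15.0, 31.0, 90.0], [13.0, 72.0, 119.0]]
top 0.12 84 [[-20.0, 31.0, 120.0], [18.0, 43.0, 159.0]]
top 0.16 35 [[-16.0, 34.0, 161.0], [13.0, 38.0, 190.0]]
top 0.2 473 [[-43.0, 38.0, 203.0], [46.0, 50.0, 300.0]]
side -0.01 86 [[-13.0, -59.0, 13.0], [9.0, -48.0, 29.0]]
side 0.03 228 [[-14.0, -76.0, 30.0], [12.0, -48.0, 70.0]]
side 0.07 175 [[-19.0, -75.0, 70.0], [15.0, -31.0, 90.0]]
side 0.09 586 [[-21.0, -73.0, 91.0], [16.0, 9.0, 119.0]]
side 0.12 871 [[-37.0, -40.0, 121.0], [34.0, -6.0, 160.0]]
side 0.16 1078 [[-38.0, -41.0, 161.0], [33.0, 3.0, 199.0]]
side 0.2 4255 [[-54.0, -50.0, 202.0], [49.0, -9.0, 299.0]]
```

View pics/side1.png

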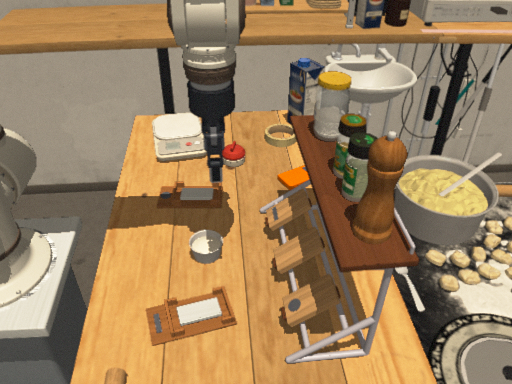

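The side view shows the gripper at (215,150), with its 76 mm body width along x. The average of the two cameras agrees with the TCP to about 2 mm. Next I'll check the wrist's wider part against the shelf and jars.

```bash
python3 - <<'E'
from h import *
s=np.array([.4804,-.0156,.2313])
d=np.load("side1.npz")["d"];v,u=np.mgrid[0:384,0:512];P=dep("side",np.c_[u.ravel(),v.ravel()],d).reshape(384,512,3)-s
M=(d>0)&(np.hypot(P[...,0],P[...,1])<.09)
for a in np.arange(.1,.36,.01):
    q=P[M&(abs(P[...,2]-a)<.005)]
    if len(q):print(round(a,2),np.round(np.percentile(q[:,0],[1,99])*1000),end=" ")
print()
for n,dx in(("top",-.0025),("side",.0025)):
    P=np.load(n+"P.npy");q=P[(P[...,2]>.258)&(P[...,2]<.42)&(P[...,0]>.6)&(P[...,0]<.8)&(abs(P[...,1])<.26)]
    for y in np.arange(-.24,.2,.02):
        r=q[abs(q[:,1]-y)<.01]
        if len(r)>3:print(n,round(y,2),round(np.percentile(r[:,0],2)+dx,3),end="; ")
    print()
    e=P[(P[...,2]>.225)&(P[...,2]<.253)&(P[...,0]>.6)&(P[...,0]<.8)&(abs(P[...,1])<.26)]
    for y in(-.19,-.06,.06):print("edge",y,np.round(np.percentile(e[abs(e[:,1]-y)<.015][:,0],[0,1,3])+dx,4))
E
```

```text
0.1 [-21.  16.] 0.11 [-21.  17.] 0.12 [-12.   9.] 0.13 [-37.  33.] 0.14 [-38.  34.] 0.15 [-37.  35.] 0.16 [-38.  33.] 0.17 [-39.  33.] 0.18 [-32.  27.] 0.19 [-38.  35.] 0.2 [-40.  35.] 0.21 [-42.  37.] 0.22 [-41.  37.] 0.23 [-39.  34.] 0.24 [-41.  36.] 0.25 [-47.  41.] 0.26 [-51.  48.] 0.27 [-55.  50.] 0.28 [-56.  51.] 0.29 [-56.  51.] 0.3 [-55.  51.] 0.31 [-51.  43.] 
top -0.24 0.687; top -0.22 0.681; top -0.2 0.682; top -0.18 0.692; top -0.14 0.686; top -0.12 0.683; top -0.1 0.686; top -0.08 0.686; top -0.06 0.683; top -0.04 0.686; top -0.02 0.745; top -0.0 0.745; top 0.02 0.744; top 0.04 0.68; top 0.06 0.671; top 0.08 0.671; top 0.1 0.679; top 0.12 0.743; top 0.14 0.742; 
edge -0.19 [0.6439 0.6447 0.6449]
edge -0.06 [0.6414 0.6422 0.6426]
edge 0.06 [0.6397 0.6401 0.6404]
side -0.24 0.691; side -0.22 0.682; side -0.2 0.682; side -0.18 0.75; side -0.14 0.686; side -0.12 0.684; side -0.1 0.693; side -0.08 0.685; side -0.06 0.683; side -0.04 0.687; side 0.04 0.679; side 0.06 0.671; side 0.08 0.672; side 0.1 0.689; 
edge -0.19 [0.6446 0.645  0.6453]
edge -0.06 [0.6422 0.6424 0.6428]
edge 0.06 [0.64   0.6402 0.6403]
```

```bash
python3 -c "from h import *;go(.598,.061,.15,1.1)"
```

```text
t 1.82 tcp [ 0.4805 -0.0154  0.2316] yaw 1.04 F [-0.2  0.3  0.5] open 0.0854 grip 0.0
  -> [-0.1189  0.0743  0.0816] turn -0.001
```

```bash
python3 -m creep '-.119 .074 .081 0; -.119 .074 .081 0; -.119 .074 .081 0; -.119 .074 .081 0' 0 >/dev/null; python3 -c "from h import *;go(.598,.061,.033,1.1)"
```

```text
t 2.33 tcp [0.5985 0.0615 0.1479] yaw 1.11 F [-0.9 -0.9  0.5] open 0.0857 grip 0.0
  -> [ 1.000e-04 -5.000e-04  1.149e-01] turn 0.000
```

```bash
python3 -m creep '0 0 .04 0; 0 0 .07 0; 0 0 .095 0; 0 0 .115 0; 0 0 .115 0' 0 ; python3 -m creep '0 0 0 0; 0 0 0 0; 0 0 0 0; 0 0 0 0; 0 0 0 0' 1
```

```text
t: 2.95
tcp_pos: [0.5974, 0.0594, 0.0351]
tool_rot: [-0.001, -0.008, 1.0, -0.0]
wrist_force: [-0.1, 0.4, 0.6]
opening: 0.0854
grasp_force: 0.0
t: 3.58
tcp_pos: [0.5993, 0.0595, 0.0375]
tool_rot: [0.001, -0.008, 1.0, 0.0]
wrist_force: [-2.3, 1.5, 6.5]
opening: 0.0588
grasp_force: 64.6
```

```bash
python3 -m creep '0 0 -.02 0; 0 0 -.05 0; 0 0 -.08 0; 0 0 -.11 0; 0 0 -.12 0'; python3 -m creep '0 0 -.005 0; 0 0 -.01 0; 0 0 -.015 0; 0 0 -.02 0; 0 0 -.02 0'
```

```text
t: 4.2
tcp_pos: [0.5996, 0.0594, 0.1581]
tool_rot: [0.002, -0.008, 1.0, 0.0]
wrist_force: [0.7, -0.4, -1.5]
opening: 0.0586
grasp_force: 64.5
t: 4.82
tcp_pos: [0.5977, 0.0592, 0.1739]
tool_rot: [-0.002, -0.008, 1.0, -0.0]
wrist_force: [-3.5, 0.5, -9.2]
opening: 0.0583
grasp_force: 67.6
```

```bash
python3 - <<'E'
from h import *
p,d=manip.camera("side");cv2.imwrite("pics/side2.png",cv2.resize(p[100:340,160:420],None,fx=2.4,fy=2.4))
go(.598,.061,.21,1.1)
E
```

```text
t 4.88 tcp [0.5979 0.0592 0.174 ] yaw 0.93 F [-5.  -0.4 -9.5] open 0.0583 grip 67.5
  -> [-0.      0.0018 -0.036 ] turn -0.003
```

View pics/side2.png

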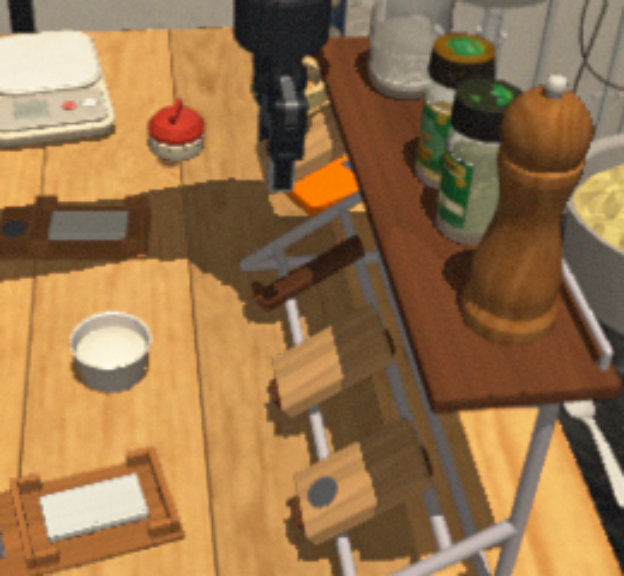

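The marker is held, with its high end at crop (300,110) touching the shelf underside and the force still light. I'll keep levelling it.

```bash
python3 -m creep '0 0 -.004 0; 0 0 -.008 0; 0 0 -.012 0; 0 0 -.015 0; 0 0 -.015 0' | grep -E 'tcp|wrist|tool'; python3 -m creep '0 0 -.004 0; 0 0 -.007 0; 0 0 -.01 0; 0 0 -.01 0' | grep -E 'tcp|wrist|tool'; python3 -m creep '0 0 -.003 0; 0 0 -.006 0;0 0 -.006 0' | grep -E 'tcp|wrist|tool'
```

```text
tcp_pos: [0.5991, 0.0593, 0.1909]
tool_rot: [0.001, -0.008, 1.0, 0.0]
wrist_force: [-1.3, -0.8, -7.7]
tcp_pos: [0.599, 0.0593, 0.2008]
tool_rot: [0.0, -0.008, 1.0, 0.0]
wrist_force: [-2.1, -0.2, -6.8]
tcp_pos: [0.5989, 0.0592, 0.2067]
tool_rot: [0.0, -0.008, 1.0, -0.0]
wrist_force: [-1.5, -1.1, -6.5]
```

```bash
for i in 1; do python3 -m creep '0 0 -.002 0; 0 0 -.004 0;0 0 -.004 0' | grep -E 'tcp|wrist'; python3 -m creep '0 0 -.002 0; 0 0 -.003 0;0 0 -.003 0' | grep -E 'tcp|wrist'; python3 -m creep '0 0 -.002 0; 0 0 -.002 0' | grep -E 'tcp|wrist'; done
python3 - <<'E'
from h import *
p,d=manip.camera("side");cv2.imwrite("pics/side3.png",cv2.resize(p[80:260,200:380],None,fx=3.2,fy=3.2))
E
```

```text
tcp_pos: [0.5989, 0.0593, 0.2106]
wrist_force: [-1.9, -0.0, -6.9]
tcp_pos: [0.5988, 0.0592, 0.2134]
wrist_force: [-0.8, -0.7, -7.6]
tcp_pos: [0.5988, 0.0592, 0.2155]
wrist_force: [-0.1, -1.8, -7.2]
```

View pics/side3.png

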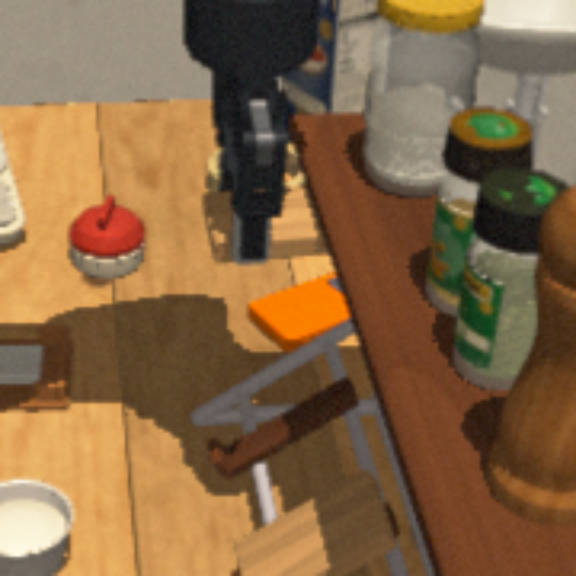

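```bash
python3 -m creep '0 0 .02 0; .02 0 .03 0; .08 0 .03 0; .1 0 .03 0; .1 0 .03 0' | grep -E 'tcp|wrist'
cat >> h.py <<'E'
def face(n,lo,hi,zlo,zhi):  # fit top plane of light wood in box
    p,d=manip.camera(n);v,u=np.mgrid[0:384,0:512];P=dep(n,np.c_[u.ravel(),v.ravel()],d).reshape(384,512,3)
    h=cv2.cvtColor(p,cv2.COLOR_BGR2HSV)
    M=(d>0)&(P[...,0]>lo[0])&(P[...,0]<hi[0])&(P[...,1]>lo[1])&(P[...,1]<hi[1])&(P[...,2]>zlo)&(P[...,2]<zhi)
    M=M&(h[...,2]>70)&(h[...,1]>50)|(M&False)
    Q=P[M]
    for _ in range(4):
        A=np.c_[Q[:,:2],np.ones(len(Q))];k=np.linalg.lstsq(A,Q[:,2],rcond=None)[0];r=Q[:,2]-A@k;Q=Q[abs(r)<max(.002,r.std())]
    R=cv2.minAreaRect(Q[:,:2].astype(np.float32)*1000)
    print(n,len(Q),"slope x,y deg",np.round(np.degrees(np.arctan(k[:2])),1),"z",np.round(Q[:,2].mean(),4),"rect",np.round(R[0],1),np.round(R[1],1),round(R[2],1))
    return p
E
python3 - <<'E'
from h import *
go(.3,.03,.15,1.1)
t=manip.get_state()["tcp_pos"]
for n in("top","side"):face(n,(t[0]-.05,t[1]-.07),(t[0]+.12,t[1]+.07),t[2]-.02,t[2]+.05)
E
```

```text
tcp_pos: [0.4988, 0.0578, 0.1873]
wrist_force: [1.1, 0.2, -0.8]
t 8.05 tcp [0.4988 0.0578 0.1873] yaw 0.95 F [ 1.1  0.2 -0.8] open 0.0586 grip 66.6
  -> [ 0.1994 -0.0245  0.0364] turn -0.003
top 0 slope x,y deg [0. 0.] z nan rect [0. 0.] [0. 0.] 0.0
side 516 slope x,y deg [3.6 1.7] z 0.2061 rect [524.7  55.3] [99.4 60.5] 2.3
  ret = _var(a, axis=axis, dtype=dtype, out=out, ddof=ddof,
  arrmean = um.true_divide(arrmean, div, out=arrmean,
  ret = ret.dtype.type(ret / rcount)
h.py:27: RuntimeWarning: Mean of empty slice.
  print(n,len(Q),"slope x,y deg",np.round(np.degrees(np.arctan(k[:2])),1),"z",np.round(Q[:,2].mean(),4),"rect",np.round(R[0],1),np.round(R[1],1),round(R[2],1))
  ret = ret.dtype.type(ret / rcount)
```

```bash
python3 -m creep '.19 -.035 .09 0; .19 -.035 .09 0; .19 -.035 .09 0; .19 -.035 .09 0; .19 -.035 .09 0' >/dev/null; python3 -m creep '0 0 .04 0; 0 0 .06 0; 0 0 .075 0; 0 0 .08 0;0 0 .08 0' | grep -E 'tcp|wrist'; python3 -c "from h import *;go(.307,.02,0.001,1.1)"
```

```text
tcp_pos: [0.3098, 0.0196, 0.0157]
wrist_force: [0.1, -0.2, -0.4]
t 9.40 tcp [0.3098 0.0196 0.0157] yaw 0.93 F [ 0.1 -0.2 -0.4] open 0.0586 grip 66.6
  -> [0.0028 0.0004 0.0147] turn -0.003
```

```bash
python3 -m creep '0 0 .006 0; 0 0 .011 0;0 0 .014 0; 0 0 .014 0' | grep -E 'tcp|wrist'; python3 -m creep '0 0 .001 0; 0 0 .002 0;0 0 .002 0' | grep -E 'tcp|wrist'
```

```text
tcp_pos: [0.3092, 0.0196, 0.0011]
wrist_force: [0.1, -1.0, -1.1]
tcp_pos: [0.3095, 0.0196, -0.0006]
wrist_force: [-0.1, -0.8, 0.2]
```

```bash
python3 -m creep '0 0 .001 0; 0 0 .002 0;0 0 .002 0' | grep -E 'tcp|wrist'; python3 - <<'E'
from h import *
face("side",(.25,-.05),(.42,.09),.006,.05)
E
```

```text
tcp_pos: [0.3097, 0.0196, -0.0012]
wrist_force: [-6.5, -0.1, 18.0]
side 570 slope x,y deg [2.4 0.9] z 0.0174 rect [335.3  17.6] [100.7  63.6] 3.9
```

```bash
python3 -m creep '0 0 0 0; 0 0 0 0;0 0 0 0;0 0 -.003 0' 0 | grep -E 'tcp|wrist|open'; python3 -m creep '0 0 -.03 0; 0 0 -.06 0;0 0 -.06 0' | grep -E 'tcp|wrist';python3 - <<'E'
from h import *
for n in("side","top"):face(n,(.25,-.05),(.42,.09),.008,.03)
go(.337,.02,.001,2)
E
```

```text
tcp_pos: [0.3091, 0.0196, 0.0001]
wrist_force: [0.5, 0.3, 0.0]
opening: 0.0855
tcp_pos: [0.3106, 0.0197, 0.0623]
wrist_force: [0.2, 0.4, -0.2]
side 694 slope x,y deg [-0.   0.6] z 0.0151 rect [336.3  16.9] [100.3  61.2] 1.1
top 492 slope x,y deg [ 0.2 -0.3] z 0.0155 rect [356.5  22.6] [66.8 59.6] 0.9
t 11.68 tcp [0.3094 0.0196 0.0601] yaw 0.93 F [0.1 0.2 0.2] open 0.0853 grip 0.0
  -> [-0.0276 -0.      0.0591] turn -0.019
```

```bash
python3 -m creep '-.029 0 .02 0; -.029 0 .05 0;-.029 0 .06 0;-.029 0 .06 0' 0 | grep -E 'tcp|wrist'; python3 -m creep '0 0 0 0; 0 0 0 0;0 0 0 0;0 0 0 0;0 0 0 0' 1| grep -E 'tcp|wrist|open|gras'; python3 -m creep '0 0 -.03 0; 0 0 -.07 0;0 0 -.07 0;0 0 -.07 0'| grep -E 'tcp|wrist|open|gras'; python3 -c "from h import *;go(.4359,-.1515,0.06,12.65)"
```

```text
tcp_pos: [0.3375, 0.02, -0.0004]
wrist_force: [0.1, 0.3, 0.7]
tcp_pos: [0.3392, 0.0201, 0.0017]
wrist_force: [-2.1, -0.4, 6.1]
opening: 0.0581
grasp_force: 65.1
tcp_pos: [0.3383, 0.02, 0.07]
wrist_force: [0.3, -0.8, -1.9]
opening: 0.0582
grasp_force: 65.1
t 13.30 tcp [0.3383 0.02   0.07  ] yaw 0.93 F [ 0.3 -0.8 -1.9] open 0.0582 grip 65.1
  -> [-0.0948 -0.1731  0.01  ] turn -0.205
```

```bash
python3 -m creep '-.095 -.173 0 -.205; -.095 -.173 0 -.205; -.095 -.173 0 -.205;-.095 -.173 0 -.205; -.095 -.173 0 -.205' | grep -E 'tcp'; python3 - <<'E'
from h import *
for n in("side","top"):face(n,(.35,-.24),(.53,-.07),.075,.11)
go(.4359,-.1515,0.022,12.65)
E
```

```text
tcp_pos: [0.4356, -0.1523, 0.0686]
side 780 slope x,y deg [-1.2  0.3] z 0.0825 rect [ 433.1 -154.6] [98.8 60.7] 13.1
top 441 slope x,y deg [-0.1 -0.5] z 0.0826 rect [ 437.4 -148.7] [99.1 58.7] 12.6
t 14.03 tcp [ 0.4352 -0.1508  0.0692] yaw 12.66 F [ 0.1  0.1 -1.3] open 0.0583 grip 65.1
  -> [-0.0006 -0.0009  0.0472] turn 0.000
```

```bash
python3 -m creep '-.0006 0 .02 0; -.0006 0 .035 0; -.0006 0 .043 0; -.0006 0 .047 0' | grep -E 'tcp|wrist'; python3 -m creep '0 0 .0015 0; 0 0 .003 0; 0 0 .003 0' | grep -E 'tcp|wrist'; python3 -m creep '0 0 .001 0; 0 0 .002 0; 0 0 .002 0' | grep -E 'tcp|wrist'
```

```text
tcp_pos: [0.4365, -0.1509, 0.023]
wrist_force: [0.1, -0.5, -1.0]
tcp_pos: [0.4368, -0.1513, 0.0205]
wrist_force: [0.1, 0.4, -1.5]
tcp_pos: [0.4366, -0.1512, 0.0182]
wrist_force: [-0.5, 0.4, -0.4]
```

Contact is starting. I'll press down about 8 mm more in the grip, watching the force.

```bash
python3 -m creep '0 0 .0015 0; 0 0 .003 0; 0 0 .003 0' | grep -E 'tcp|wrist'; python3 -m creep '0 0 .0015 0; 0 0 .003 0; 0 0 .003 0' | grep -E 'tcp|wrist';  python3 -m creep '0 0 .001 0; 0 0 .002 0; 0 0 .002 0' | grep -E 'tcp|wrist'
```

```text
tcp_pos: [0.4368, -0.1513, 0.0153]
wrist_force: [-0.2, -0.7, 0.7]
tcp_pos: [0.4368, -0.1513, 0.0121]
wrist_force: [0.8, -1.0, -0.3]
tcp_pos: [0.4368, -0.1513, 0.0102]
wrist_force: [0.9, -1.1, 1.2]
```

```bash
python3 -m creep '0 0 .001 0; 0 0 .0015 0; 0 0 .0015 0' | grep -E 'tcp|wrist'; python3 -m creep '0 0 .001 0; 0 0 .0015 0; 0 0 .0015 0' | grep -E 'tcp|wrist'; python3 - <<'E'
from h import *
for n in("side","top"):face(n,(.35,-.24),(.53,-.07),.019,.05)
E
```

```text
tcp_pos: [0.4368, -0.1513, 0.0096]
wrist_force: [-3.4, -0.0, 10.6]
tcp_pos: [0.4369, -0.1513, 0.0095]
wrist_force: [-9.2, 2.9, 24.8]
side 879 slope x,y deg [-0.1  0.5] z 0.0233 rect [ 433.1 -153.3] [117.1  79.4] 13.5
top 475 slope x,y deg [0.  0.6] z 0.0227 rect [ 438.3 -149.1] [117.6  77.5] 12.6
```

```bash
python3 -m creep '0 0 -.0005 0; 0 0 -.0005 0;0 0 -.0005 0;0 0 -.0005 0' 0 | grep -E 'tcp|wrist|open'; python3 -m creep '0 0 -.04 0; 0 0 -.09 0;0 0 -.09 0' | grep -E 'tcp|wrist'
python3 -m creep '0 0 0 0; 0 0 0 0;0 0 0 0;0 0 0 0' 1 | grep open
python3 - <<'E'
from h import *
face("side",(.35,-.24),(.53,-.07),.019,.05)
face("top",(.35,-.24),(.53,-.07),.019,.05)
p,d=manip.camera("side");cv2.imwrite("pics/side4.png",cv2.resize(p[180:360,130:330],None,fx=3,fy=3))
go(.4365,-.1513,.03,12.65)
E
```

```text
tcp_pos: [0.4366, -0.1512, 0.0075]
wrist_force: [0.2, -0.2, -0.2]
opening: 0.0854
tcp_pos: [0.4387, -0.1519, 0.1015]
wrist_force: [0.3, 0.6, -0.5]
opening: 0.0126
side 1276 slope x,y deg [-0.1  0.6] z 0.0236 rect [ 433.2 -153.6] [116.7  78.2] 13.1
top 658 slope x,y deg [ 0.  -0.1] z 0.023 rect [ 438.4 -149.2] [117.4  77.6] 12.9
t 18.77 tcp [ 0.4367 -0.1512  0.0976] yaw 12.67 F [-1.3 -0.8  0.4] open -0.0003 grip 0.0
  -> [ 0.0002 -0.      0.0676] turn 0.000
```

View pics/side4.png

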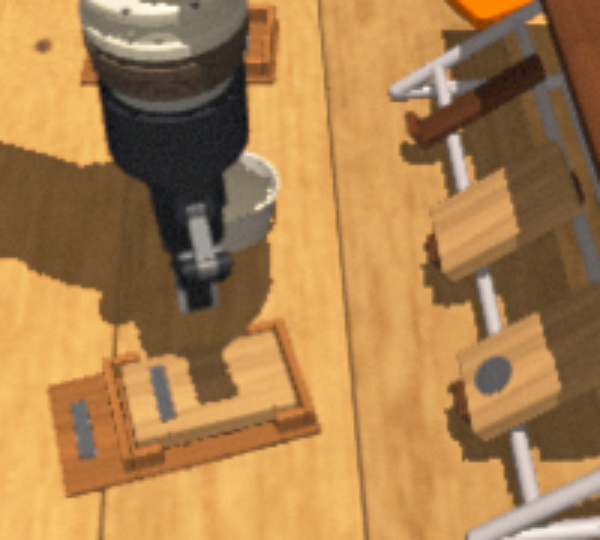

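The bar marker lies in the nest at crop (205,385), level and bar side up. I'll press its centre with shut fingers to confirm the plate is home.

```bash
python3 -m creep '0 0 .03 0; 0 0 .06 0; 0 0 .069 0; 0 0 .0705 0;0 0 .0705 0' | grep -E 'tcp|wrist'; python3 -m creep '0 0 .001 0; 0 0 .002 0; 0 0 .003 0;0 0 .003 0' | grep -E 'tcp|wrist';python3 -m creep '0 0 .001 0; 0 0 .0015 0; 0 0 .0015 0' | grep -E 'tcp|wrist'
```

```text
tcp_pos: [0.4373, -0.1515, 0.0284]
wrist_force: [-0.3, 0.1, 0.3]
tcp_pos: [0.4367, -0.1513, 0.0243]
wrist_force: [0.0, 0.6, -0.4]
tcp_pos: [0.4369, -0.1513, 0.0239]
wrist_force: [-4.5, 1.5, 11.7]
```

```bash
python3 -m creep '0 0 -.06 0; 0 0 -.12 0; 0 0 -.15 0; 0 0 -.15 0' 0 | grep -E 'tcp|wrist'; python3 -c "from h import *;go(.6025,-.1885,.15,1.1)"
```

```text
tcp_pos: [0.4378, -0.1516, 0.1753]
wrist_force: [1.0, -0.3, -1.1]
t 20.77 tcp [ 0.4378 -0.1516  0.1753] yaw 12.67 F [ 1.  -0.3 -1.1] open 0.0723 grip 0.0
  -> [-0.1525 -0.072   0.026 ] turn 0.202
```

```bash
python3 -m creep '-.152 -.072 .026 .202; -.152 -.072 .026 .202; -.152 -.072 .026 .202; -.152 -.072 .026 .202; -.152 -.072 .026 .202' 0 >/dev/null; python3 -c "from h import *;go(.6025,-.1885,.033,1.1)"
```

```text
t 21.40 tcp [ 0.6    -0.188   0.1456] yaw 1.10 F [-0.8 -0.8  0.5] open 0.0854 grip 0.0
  -> [-0.0027 -0.0007  0.1126] turn 0.000
```

```bash
python3 -m creep '-.001 0 .04 0; -.001 0 .07 0; -.001 0 .095 0; -.001 0 .113 0; -.001 0 .113 0' 0 | grep -E 'tcp|wrist'; python3 -m creep '0 0 0 0; 0 0 0 0; 0 0 0 0; 0 0 0 0; 0 0 0 0' 1| grep -E 'tcp|wrist|open|gras'; python3 -m creep '0 0 -.02 0; 0 0 -.05 0; 0 0 -.08 0; 0 0 -.11 0; 0 0 -.12 0'| grep -E 'tcp|wrist'; python3 -m creep '0 0 -.005 0; 0 0 -.01 0; 0 0 -.015 0; 0 0 -.02 0; 0 0 -.02 0'| grep -E 'tcp|wrist|open'
```

```text
tcp_pos: [0.6007, -0.1879, 0.0332]
wrist_force: [0.2, 0.6, 1.3]
tcp_pos: [0.6025, -0.1884, 0.0357]
wrist_force: [-2.6, 0.5, 6.3]
opening: 0.0587
grasp_force: 65.0
tcp_pos: [0.6027, -0.1884, 0.1572]
wrist_force: [0.5, 0.4, -1.8]
tcp_pos: [0.6006, -0.1879, 0.1721]
wrist_force: [-4.9, 0.6, -12.1]
opening: 0.0588
```

```bash
python3 -m creep '0 0 -.004 0; 0 0 -.008 0; 0 0 -.012 0; 0 0 -.015 0; 0 0 -.015 0' | grep -E 'tcp|wrist'; python3 -m creep '0 0 -.004 0; 0 0 -.007 0; 0 0 -.01 0; 0 0 -.01 0' | grep -E 'tcp|wrist'; python3 -m creep '0 0 -.003 0; 0 0 -.006 0;0 0 -.009 0;0 0 -.009 0' | grep -E 'tcp|wrist'; python3 -m creep '0 0 -.002 0; 0 0 -.004 0;0 0 -.006 0;0 0 -.006 0' | grep -E 'tcp|wrist'; python3 -m creep '0 0 -.001 0; 0 0 -.002 0;0 0 -.002 0' | grep -E 'tcp|wrist'
```

```text
tcp_pos: [0.6022, -0.1882, 0.1896]
wrist_force: [-1.8, 0.8, -7.0]
tcp_pos: [0.602, -0.1882, 0.1993]
wrist_force: [-2.3, -0.7, -6.7]
tcp_pos: [0.602, -0.1881, 0.2083]
wrist_force: [-1.6, 0.4, -5.9]
tcp_pos: [0.602, -0.1882, 0.2141]
wrist_force: [0.5, -0.6, -6.5]
tcp_pos: [0.602, -0.1881, 0.216]
wrist_force: [0.1, -1.4, -6.2]
```

```bash
python3 -m creep '0 0 -.0015 0; 0 0 -.0015 0' | grep -E 'tcp|wrist'; python3 -m creep '0 0 .02 0; .02 0 .03 0; .08 0 .03 0; .1 0 .03 0; .1 0 .03 0' | grep -E 'tcp|wrist'; python3 - <<'E'
from h import *
t=manip.get_state()["tcp_pos"]
face("side",(t[0]-.05,t[1]-.07),(t[0]+.12,t[1]+.07),t[2]-.02,t[2]+.05)
go(.31,.02,.1,1.1)
E
```

```text
tcp_pos: [0.6019, -0.1881, 0.2175]
wrist_force: [0.2, 1.5, -6.8]
tcp_pos: [0.5016, -0.1903, 0.1892]
wrist_force: [-0.2, -0.8, -0.3]
side 1043 slope x,y deg [1.4 1.5] z 0.2079 rect [ 528.4 -193.8] [100.4  62.5] 3.4
t 27.32 tcp [ 0.5024 -0.1903  0.1888] yaw 1.07 F [ 0.5  0.3 -1.5] open 0.0584 grip 66.6
  -> [0.1888 0.214  0.088 ] turn -0.000
```

```bash
python3 -m creep '.189 .214 .089 0; .189 .214 .089 0; .189 .214 .089 0; .189 .214 .089 0; .189 .214 .089 0' >/dev/null; python3 -m creep '0 0 0 0; 0 0 0 0'>/dev/null; python3 -c "from h import *;go(.31,.02,.0155,1.1)"
```

```text
t 28.20 tcp [0.31   0.0206 0.0992] yaw 1.17 F [-0.2 -0.6 -0.9] open 0.0582 grip 66.6
  -> [ 0.0002 -0.0006  0.0837] turn 0.001
```

```bash
python3 -m creep '0 0 .04 0; 0 0 .07 0; 0 0 .085 0; 0 0 .095 0;0 0 .097 0' | grep -E 'tcp|wrist'; python3 -m creep '0 0 .001 0; 0 0 .002 0;0 0 .002 0' | grep -E 'tcp|wrist'; python3 -m creep '0 0 .001 0; 0 0 .0015 0;0 0 .0015 0' | grep -E 'tcp|wrist'
```

```text
tcp_pos: [0.3092, 0.0201, 0.0015]
wrist_force: [0.3, 0.3, -1.1]
tcp_pos: [0.309, 0.0203, -0.0004]
wrist_force: [-0.7, 0.6, -0.3]
tcp_pos: [0.3088, 0.0203, -0.0021]
wrist_force: [0.1, -1.3, 1.2]
```

```bash
python3 -m creep '0 0 .0007 0; 0 0 .0015 0;0 0 .0015 0' | grep -E 'tcp|wrist'; python3 - <<'E'
from h import *
face("side",(.25,-.05),(.42,.09),.006,.05)
E
```

```text
tcp_pos: [0.309, 0.0203, -0.0024]
wrist_force: [-7.0, 0.1, 17.2]
side 561 slope x,y deg [0.8 0.8] z 0.0154 rect [335.9  17.2] [100.1  61.3] 2.9
```

Flat on the counter. I'll release and regrip at the centre.

```bash
python3 -m creep '0 0 0 0; 0 0 0 0;0 0 -.001 0;0 0 -.003 0' 0 | grep -E 'open'; python3 -m creep '0 0 -.03 0; 0 0 -.06 0;0 0 -.06 0' | grep -E 'tcp|wrist';python3 - <<'E'
from h import *
face("side",(.25,-.05),(.42,.09),.008,.03)
go(.339,.0202,.0,2)
E
```

```text
opening: 0.0853
tcp_pos: [0.31, 0.0204, 0.0612]
wrist_force: [-0.2, 0.4, -0.0]
side 683 slope x,y deg [0.1 0.4] z 0.0151 rect [336.5  17.6] [100.1  61.3] 1.4
t 30.93 tcp [0.3093 0.0203 0.0599] yaw 1.10 F [ 0.6 -0.6  0.3] open 0.0855 grip 0.0
  -> [-0.0296 -0.0007  0.0599] turn -0.016
```

```bash
python3 -m creep '-.0295 0 .02 0; -.0295 0 .05 0;-.0295 0 .06 0;-.0295 0 .06 0' 0 | grep -E 'tcp|wrist'; python3 -m creep '0 0 0 0; 0 0 0 0;0 0 0 0;0 0 0 0;0 0 0 0' 1| grep -E 'wrist|open|gras'; python3 -m creep '0 0 -.03 0; 0 0 -.07 0;0 0 -.07 0;0 0 -.07 0'| grep -E 'tcp|open'; python3 -c "from h import *;go(.427,.2062,0.069,-4.3)"
```

```text
tcp_pos: [0.3374, 0.0208, -0.0014]
wrist_force: [-0.0, 0.2, 1.0]
wrist_force: [-1.2, -0.2, 6.1]
opening: 0.0584
grasp_force: 65.1
tcp_pos: [0.3382, 0.0208, 0.0691]
opening: 0.0584
t 32.55 tcp [0.3382 0.0208 0.0691] yaw 1.10 F [-0.1  0.3 -0.7] open 0.0584 grip 64.9
  -> [-9.230e-02  1.836e-01  1.000e-04] turn 0.094
```

```bash
python3 -m creep '-.092 .184 0 .094; -.092 .184 0 .094; -.092 .184 0 .094;-.092 .184 0 .094; -.092 .184 0 .094' | grep -E 'tcp'; python3 - <<'E'
from h import *
for n in("side","top"):face(n,(.34,.12),(.52,.3),.075,.11)
go(.427,.2062,0.022,-4.3)
E
```

```text
tcp_pos: [0.426, 0.2068, 0.0679]
side 359 slope x,y deg [-0.4  0.4] z 0.0824 rect [422.9 201.6] [60.8 99.1] 86.1
top 116 slope x,y deg [ 0.5 -0.5] z 0.0828 rect [436.4 180.2] [91.  27.6] 15.0
t 33.27 tcp [0.4259 0.2055 0.0686] yaw -4.30 F [ 0.5 -0.5 -0.5] open 0.0582 grip 65.0
  -> [-0.0011  0.0008  0.0466] turn -0.000
```

```bash
python3 -m creep '-.0015 .0012 .02 0; -.0015 .0012 .035 0; -.0015 .0012 .042 0; -.0015 .0012 .046 0' | grep -E 'tcp|wrist'; python3 -m creep '0 0 .0015 0; 0 0 .003 0; 0 0 .003 0' | grep -E 'tcp|wrist'; python3 -m creep '0 0 .001 0; 0 0 .002 0; 0 0 .002 0' | grep -E 'tcp|wrist'
```

```text
tcp_pos: [0.4281, 0.2072, 0.0231]
wrist_force: [-0.5, 0.4, -1.5]
tcp_pos: [0.4284, 0.2078, 0.0205]
wrist_force: [0.5, -0.6, -0.8]
tcp_pos: [0.4282, 0.2076, 0.0182]
wrist_force: [-0.7, -0.2, -1.1]
```

```bash
python3 -m creep '0 0 .0015 0; 0 0 .003 0; 0 0 .003 0' | grep -E 'tcp|wrist'; python3 -m creep '0 0 .0015 0; 0 0 .003 0; 0 0 .003 0' | grep -E 'tcp|wrist';  python3 -m creep '0 0 .001 0; 0 0 .002 0; 0 0 .002 0' | grep -E 'tcp|wrist'; python3 -m creep '0 0 .001 0; 0 0 .0015 0; 0 0 .0015 0' | grep -E 'tcp|wrist'
```

```text
tcp_pos: [0.4284, 0.2077, 0.0153]
wrist_force: [-1.4, 1.0, -0.1]
tcp_pos: [0.4284, 0.2077, 0.0122]
wrist_force: [0.9, -0.0, 0.2]
tcp_pos: [0.4283, 0.2077, 0.0102]
wrist_force: [0.7, 1.1, 1.1]
tcp_pos: [0.4284, 0.2077, 0.0088]
wrist_force: [0.6, 0.7, 1.1]
```

```bash
python3 -m creep '0 0 .001 0; 0 0 .0015 0; 0 0 .0015 0' | grep -E 'tcp|wrist'; python3 -m creep '0 0 .0007 0; 0 0 .001 0; 0 0 .001 0' | grep -E 'tcp|wrist'
```

```text
tcp_pos: [0.4284, 0.2077, 0.0086]
wrist_force: [-4.8, -2.3, 14.6]
tcp_pos: [0.4285, 0.2077, 0.0085]
wrist_force: [-7.7, -3.9, 22.7]
```

Hard stop reached. I'll release, lift, shut the fingers and press the centre to confirm.

```bash
python3 -m creep '0 0 -.0005 0; 0 0 -.0005 0;0 0 -.0005 0;0 0 -.0005 0' 0 | grep -E 'open'; python3 -m creep '0 0 -.04 0; 0 0 -.09 0;0 0 -.09 0' 0| grep -E 'tcp|wrist'
python3 -m creep '0 0 0 0; 0 0 0 0;0 0 0 0;0 0 0 0' 1 | grep open
python3 - <<'E'
from h import *
face("side",(.34,.12),(.52,.3),.019,.05)
go(.428,.207,.028,-4.3)
E
```

```text
opening: 0.0855
tcp_pos: [0.4301, 0.2086, 0.1005]
wrist_force: [0.2, -0.0, 0.0]
opening: 0.0123
side 561 slope x,y deg [0.  0.5] z 0.0228 rect [423.8 203.4] [ 79.2 117.7] 85.7
t 38.20 tcp [0.4281 0.2076 0.0964] yaw -4.29 F [-0.4 -0.4 -0.2] open 0.0049 grip 0.0
  -> [ 0.     -0.0006  0.0684] turn 0.000
```

```bash
python3 -m creep '0 0 .03 0; 0 0 .06 0; 0 0 .0685 0; 0 0 .0695 0;0 0 .0695 0' | grep -E 'tcp|wrist'; python3 -m creep '0 0 .001 0; 0 0 .002 0; 0 0 .003 0;0 0 .003 0' | grep -E 'tcp|wrist';python3 -m creep '0 0 .001 0; 0 0 .0015 0; 0 0 .0015 0' | grep -E 'tcp|wrist'
```

```text
tcp_pos: [0.4289, 0.2079, 0.0284]
wrist_force: [-0.3, -0.1, 0.8]
tcp_pos: [0.4282, 0.2076, 0.0242]
wrist_force: [0.6, -1.0, -0.2]
tcp_pos: [0.4284, 0.2077, 0.0239]
wrist_force: [-4.8, -1.4, 11.1]
```

Contact at 0.024 m, so the plate is home. I'll retreat and take a final look.

```bash
python3 -m creep '0 0 -.05 0; 0 0 -.11 0; 0 0 -.17 0; 0 0 -.2 0; 0 0 -.2 0' >/dev/null; python3 -m creep '.12 .15 0 0; .12 .15 0 0; .12 .15 0 0; .12 .15 0 0; .12 .15 0 0' | grep -E 'tcp|wrist'; python3 - <<'E'
from h import *
p=face("side",(.34,.12),(.52,.3),.019,.05);q=face("top",(.34,.12),(.52,.3),.019,.05)
face("side",(.35,-.24),(.53,-.07),.019,.05)
cv2.imwrite("pics/end.png",np.hstack([p[110:370,100:400],q[110:370,110:410]]))
print(manip.get_state()["t"])
E
```

```text
tcp_pos: [0.3195, 0.366, 0.2217]
wrist_force: [-1.0, -0.1, 0.2]
side 582 slope x,y deg [-0.3  0.5] z 0.0228 rect [424.1 204.2] [ 78.6 117.7] 84.9
top 853 slope x,y deg [ 0. -0.] z 0.0233 rect [430.1 208. ] [ 77.9 117.5] 85.7
side 1246 slope x,y deg [0.2 0.8] z 0.0236 rect [ 433.  -153.5] [117.   78.4] 13.3
41.1
```

View pics/end.png

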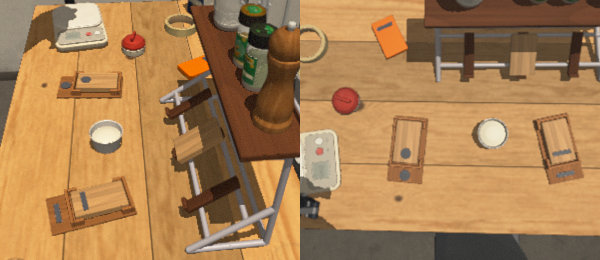

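The picture shows both markers level in their matching trays: disc at (407,145) in the right-hand view and bar at (558,143). The plain marker is still in the rack, and the cup and timer are where they stood.

```bash
python3 -c "from cell import manip;print(manip.job_done())"
```

```text
the job is handed in; nothing more can be done
None
```

Both tagged markers lie face up and level in their matching trays with the lift plates pressed fully home; the plain marker, cup and timer were left alone, and the job was handed in at about 41 s of the 64 s limit.

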